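# Lock the push-and-turn cap on the amber vial

## Robot

A 6-joint arm with a two-finger parallel gripper is mounted at the origin on the work surface. World frame = base frame: x ahead of the robot, y to its left, z up, the work surface at z = 0. Lengths are in m, angles in degrees, forces in N, time in s.
With the tool pointing down it reaches from about 0.4 to 0.825 m from the base axis. Payload 7 kg.
Tool frame: the origin (TCP) lies midway between the tips of the shut fingers; the grasp point (between the pads) lies 19 mm behind it; x points along the fingers, z is the direction in which the jaws open and shut, and the axes are right-handed (so a half turn about x gives the same grasp; the last joint's range is limited). The gripper opens to 88 mm and grips with 3 to 60 N. Pads are 19 mm wide; open, the fingers measure 130 mm over their backs; the gripper's body (78 mm by 193 mm) begins 47 mm behind the grasp point.
Start: joints at [-48.868, 20.546, 0.682, 0, -70.136, -16.507], TCP at [0.281, -0.614, 0.227] pointing down, gripper open.
Joint ranges: [-176.03, 176.03], [-82.01, 121.73], [-58.28, 71.71], [-173.87, 95.51], [-174.79, -0.11], [-173.66, 173.66]. Speed limits (degrees/s): [136.94, 136.94, 172.46, 180, 180, 180].

## Interface

Orientations are given as [roll, pitch, yaw] about the fixed x, y, z axes, in that order (R = Rz(yaw) Ry(pitch) Rx(roll)).
In Python, from plant import ctrl gives the robot as it stands. The module is installed in compiled form; this text tells all that it offers.
- The arm moves only by the tool servo_tool, never from a script. Its argument "deltas" is a list of rows, each a list of 3 entries, a list of its own where there are three numbers: the turn, a rotation vector about the tool's x, y, z in degrees, then the shift along the tool's x, y, z in cm, then the finger opening in cm, from 0 to 8.76. A call has 1 to 5 rows; each row is the pose to reach, as a shift and turn from the pose measured when the call began, along the tool's axes at that moment; what a row does not reach only later rows make up. A row lasts 1/10 s, in which the tool goes at most 50 mm and 8.59 degrees, less where a joint would pass 70% of its speed; a pose out of reach is approached as far as the arm can. A call with a gripper value outside its range is refused whole. The fingers move at their own pace and stop on an object; the grip force is fixed at half the most. Time passes only in rows, so rows that repeat a pose let the fingers close. It gives the time, the measured TCP pose, the force and the opening at its end, in the units of the state.
- ctrl.get_obs(): the state, without advancing time (a new reading comes with each control period).
- ctrl.snapshot(name): name is "scene" or "top"; returns a dict with "image" (420x560x3 uint8, red, green, blue), "vertical_fov" (degrees; the focal length in pixels is half the picture's height over the tangent of half this angle, whatever the lens; pixels are square), "cx", "cy" (the principal point, pixels), "rvec" (rotation vector, rad) and "tvec" (3), from world to camera coordinates, as OpenCV has them. Camera axes: x right, y down, z forward; pixel columns grow to the right and rows downward; lengths in m; the calibration is good to about 2 mm. A picture is of the moment at which its call begins. There is no depth.
- ctrl.close_job(): hands the job in, once; it reports no verdict.
The state is a dict: "clock": time; "joint_pos": joint angles; "qvel": joint speeds; "tau": joint torques, N m; "tool_pos": TCP position; "orientation": TCP orientation; "force": force on the tool from outside, world axes, zero at the start; "moment": the same for the moment, N m; "opening": finger opening in m.
Only numpy, scipy, OpenCV 4.12 (cv2) and the standard library are available. Lean on these libraries where they do the work, as an engineer would, in place of code of your own. Each camera call takes 0.05 s, during which the arm holds its last target. There are 200 camera calls.

## Task

The white cap with the blue grip is sitting loose on the amber pill vial in the wooden stand: push it down and give it a quarter turn clockwise (seen from above), so that it locks and the blue grip lines up with the two white marks on the stand, then let go. Leave the green vial and the glass tumbler where they are.

Things in the scene. Friction and masses are not known exactly. Their poses are not given: they have to be found in the camera images.
- vial: Amber vial, 54 mm wide in a dark wooden stand (92 mm wide, 28 high) fixed to the sill. Origin: centre of the stand's underside; z up. Its x axis runs through two white marks on the stand. Cap springs up by 2.4 N at first, 8.4 N at full depth, 10 mm down. Cannot turn until 7 mm down, then only clockwise, to a stop some 12 deg past the marks. From 25 deg short of them on, it locks when let go.
- cap: White round cap, 54 mm wide, loose on the amber vial. Origin: centre of its lower edge; z up. At the start this is 87 mm above the vial's origin; locked, 83 mm. White top face 22 mm above the origin; on it a blue grip bar 46 mm long (cap's x), 14 wide (y), 24 high, top 46 mm above the origin. It starts square (within 9 deg) to the white marks; half a turn makes no difference. About 40 g.
- green_vial: Bystander: green vial, 54 mm across its white cap, 106 mm high, with a closed white cap and a blue grip bar of the same look, standing loose on the sill. Origin: centre of its underside.
- tumbler: Bystander: clear glass tumbler, 72 mm across the rim, 95 mm high, standing loose on the sill. Origin: centre of its underside.
Mind the look-alikes: they are no part of the job. Leave any pink look-alike of the cap alone. What is shaped like the vial but red is not meant.

How it is judged:
By the outcome, as a careful person would: the job done as asked, in the order asked, and still so for the second after the job is handed in, with the robot touching nothing.
It also fails if it takes over 40 s, if anything falls off the work surface, if the arm or the gripper's body presses on something with over 40 N, if the wrist force passes 120 N, or if a joint passes its speed limit or range.

## Working session

There is one attempt and no reset: what is moved stays moved. The work goes in short steps, Python scripts to look and compute and a tool call to move; the robot and the scene stay as the last step left them, time stands still between calls to the robot, and variables do not carry over. Pictures are saved under pics/ and viewed, on a budget of 10 in all, crops included, one or two more only if the job needs it, and the job is handed in when it is done.

Besides the shell and the picture viewer there is one more tool, called after ">>>" by a JSON object that holds its "fn" and its "kwargs", one argument or row to a line. servo_tool: Moves the arm, as the interface text tells. Its arguments: {"type":"object","properties":{"deltas":{"type":"array","items":{"type":"array"}}},"required":["deltas"]}

```bash
mkdir -p pics
cat > h.py <<'E'
import numpy as np, cv2
from plant import ctrl
def snap(n,f):
    s=ctrl.snapshot(n); cv2.imwrite(f'pics/{f}.png',s['image'][:,:,::-1]); np.save(f'pics/{f}.npy',s,allow_pickle=True); return s
def load(f): return np.load(f'pics/{f}.npy',allow_pickle=True).item()
def cam(s):
    f=210/np.tan(np.radians(s['vertical_fov'])/2)
    R=cv2.Rodrigues(np.array(s['rvec'],float))[0]; return f,R,np.array(s['tvec'],float).ravel()
def ray(s,u,v,z):
    f,R,t=cam(s); d=R.T@np.array([(u-s['cx'])/f,(v-s['cy'])/f,1]); c=-R.T@t
    return c+d*(z-c[2])/d[2]
def proj(s,p):
    f,R,t=cam(s); q=R@np.array(p)+t; return q[:2]/q[2]*f+[s['cx'],s['cy']]
E
python3 - <<'E'
from h import *
a=snap('scene','s0');b=snap('top','t0')
for s in (a,b):
    f,R,t=cam(s); print(f,-R.T@t,R[2],s['cx'],s['cy'])
print(ctrl.get_obs())
E
```

```text
384.864013571767 [ 0.98751129 -0.33374868  0.48573338] [-0.67661199  0.46110785 -0.57408689] 280.2203211146149 204.8095031963942
446.68910382756746 [ 0.36301431 -0.0111581   0.79790799] [ 0.2039672   0.00125393 -0.97897692] 274.02170351016736 213.25622431229
{'clock': 0.1, 'joint_pos': array([-4.88674631e+01,  2.05887099e+01,  6.40334331e-01, -1.66022220e-02,
       -7.01376321e+01, -1.65070123e+01]), 'qvel': array([ 0.03942254,  0.00758001,  0.11721914, -0.01563736, -0.01373354,
       -0.00640087]), 'tau': array([ 6.18360718e-04, -5.84162486e+01,  2.93752670e+01,  7.01551527e+00,
        1.01989068e-02, -3.63406184e-05]), 'tool_pos': array([ 0.28105301, -0.61322801,  0.22571436]), 'orientation': array([  6.22266963,  89.91258719, 120.8425417 ]), 'force': array([-0.4171781 ,  0.04098334,  0.18133559]), 'moment': array([0.02290551, 0.03052936, 0.0101838 ]), 'opening': 0.08773208757547424}
```

View pics/s0.png

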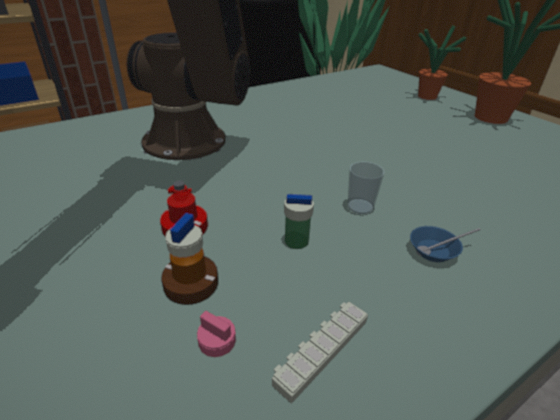

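View pics/t0.png

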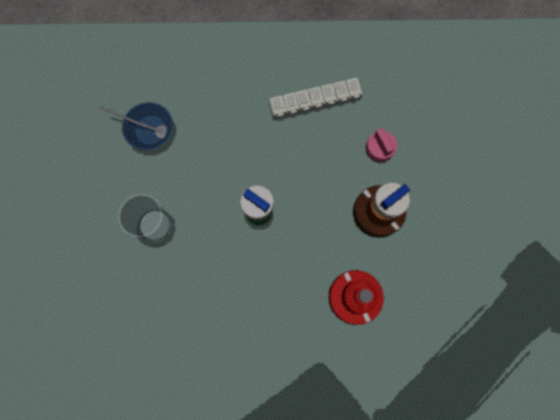

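Scene (s0): amber vial with white cap and blue grip at about (187,250) in a dark stand, red vial at (183,215), pink cap at (216,333), green vial at (298,220). In the top view (t0) these are at (393,201), (357,297), (381,145) and (257,203). The amber vial in the brown stand with the two white marks fits the description, since the others are red, pink or green. I'll confirm it in a crop.

Run:
```python
from h import *
a=load('s0')['image'][195:305,140:240,::-1];b=load('t0')['image'][170:250,340:420,::-1]
A=cv2.resize(a,(400,440),interpolation=3);B=cv2.resize(b,(400,400),interpolation=3)
B=cv2.copyMakeBorder(B,0,40,0,0,0)
cv2.imwrite('pics/c0.png',np.hstack([A,B]))
```

```text
(no output)
```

View pics/c0.png

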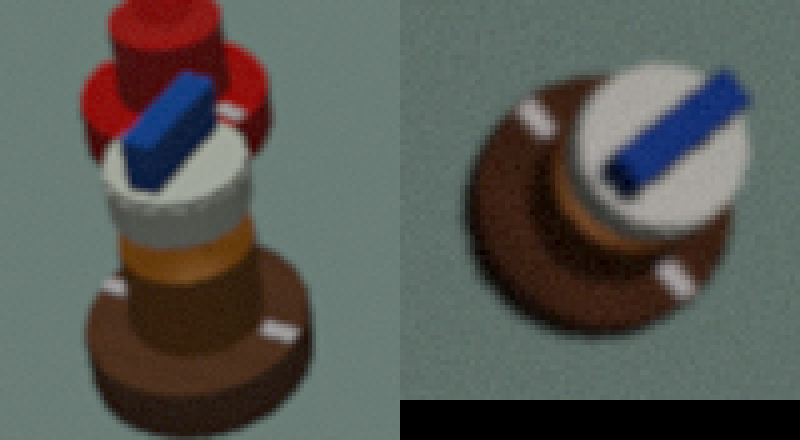

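The crop confirms the target. It shows an amber vial in a brown stand, with marks at top-view (367,193.5) and (395,226), and a white cap whose blue bar runs roughly from (407.5,187) to (463,204) − crop-scaled.

Run:
```python
from h import *
a=load('s0');b=load('t0')
T=lambda x,y:((x-400)/5+340-.4,y/5+170-.4); S=lambda x,y:(x/4+140-.4,y/4+195-.4)
def rep(n,s,p,q,z):
    P,Q=ray(s,*p,z),ray(s,*q,z);d=Q-P
    print(n,P[:2].round(4),Q[:2].round(4),'mid',((P+Q)/2)[:2].round(4),'len',np.linalg.norm(d).round(4),'ang',np.degrees(np.arctan2(d[1],d[0])).round(1))
rep('marks T',b,T(536,118),T(677,280),.028); rep('marks S',a,S(114,287),S(280,330),.028)
rep('bar T',b,T(738,87),T(616,170),.133); rep('bar S',a,S(199,76),S(141,146),.133)
# cap disc top view
print('disc T',ray(b,*T(660,148),.109), ray(b,*T(574,148),.109),ray(b,*T(748,148),.109))
for n,u,v,z in(('green',257,196,.1),('red',364,296,.08),('pink',381,145,.02)): print(n,ray(b,u,v,z).round(3))
from scipy.spatial.transform import Rotation as Ro
o=ctrl.get_obs(); r,p,y=o['orientation'];M=Ro.from_euler('xyz',[r,p,y],degrees=True).as_matrix();print(M.round(3))
```

```text
marks T [ 0.5577 -0.1754] [ 0.4987 -0.2214] mid [ 0.5282 -0.1984] len 0.0749 ang -142.0
marks S [ 0.5003 -0.2245] [ 0.5593 -0.1764] mid [ 0.5298 -0.2005] len 0.0761 ang 39.2
bar T [ 0.5402 -0.2156] [ 0.5145 -0.1765] mid [ 0.5273 -0.196 ] len 0.0468 ang 123.3
bar S [ 0.5191 -0.1823] [ 0.548  -0.2163] mid [ 0.5335 -0.1993] len 0.0447 ang -49.6
disc T [ 0.52690346 -0.19679634  0.109     ] [ 0.52725566 -0.16957494  0.109     ] [ 0.52654317 -0.22464237  0.109     ]
green [0.537 0.017 0.1  ]
red [ 0.377 -0.151  0.08 ]
pink [ 0.651 -0.208  0.02 ]
[[-0.001 -0.909 -0.417]
 [ 0.001 -0.417  0.909]
 [-1.     0.     0.002]]
```

>>> {"fn": "servo_tool", "kwargs": {
  "deltas": [
    [[-8,0,0],[0,-4,2.7],8.7],
    [[-16,0,0],[0,-8,5.4],8.7],
    [[-24,0,0],[0,-12,8.2],8.7],
    [[-32,0,0],[0,-16,10.9],8.7],
    [[-40,0,0],[0,-20,13.6],8.7]
  ]
}}

```text
clock: 0.6
tool_pos: [0.4067, -0.4044, 0.2257]
orientation: [-32.7, 89.9, 122.3]
force: [1.7, -0.2, 0.7]
opening: 0.087
```

```bash
cat >> h.py <<'E'
from scipy.spatial.transform import Rotation as Ro
def togo(xyz,yawz):
    """shift (cm, tool axes) and rotvec (deg) to TCP xyz, tool down, jaw axis z at yawz"""
    o=ctrl.get_obs(); M=Ro.from_euler('xyz',o['orientation'],degrees=True).as_matrix()
    a=np.radians(yawz); z=np.array([np.cos(a),np.sin(a),0]); x=np.array([0,0,-1.]); G=np.stack([x,np.cross(z,x),z],1)
    print('pos',o['tool_pos'].round(4),'jaw',np.degrees(np.arctan2(M[1,2],M[0,2])).round(1),'j',o['joint_pos'].round(1),'F',np.round(o['force'],1),'op',round(o['opening'],4))
    print('rot',np.degrees(Ro.from_matrix(M.T@G).as_rotvec()).round(1),'shift',(M.T@(np.array(xyz)-o['tool_pos'])*100).round(2))
E
python3 -c "
from h import *
togo([.529,-.1985,.18],-143)"
```

```text
pos [ 0.4067 -0.4044  0.2257] jaw 154.9 j [-25.3  11.1 -12.4  -0.1 -66.6   0.3] F [ 1.7 -0.2  0.7] op 0.087
rot [-62.1   0.    0.1] shift [  4.59 -23.83  -2.36]
```

>>> {"fn": "servo_tool", "kwargs": {
  "deltas": [
    [[-8,0,0],[0,-4.7,-0.5],8.7],
    [[-16,0,0],[0,-9.5,-1],8.7],
    [[-24,0,0],[0,-14.3,-1.4],8.7],
    [[-32,0,0],[0,-19,-1.9],8.7],
    [[-40,0,0],[0,-23.8,-2.4],8.7]
  ]
}}

```text
clock: 1.1
tool_pos: [0.5297, -0.1971, 0.2258]
orientation: [-68.2, 89.9, 127.1]
force: [1.1, -0.8, 0.5]
opening: 0.0869
```

```bash
python3 -c "
from h import *
togo([.529,-.1985,.15],-143)"
```

```text
pos [ 0.5297 -0.1971  0.2258] jaw -164.7 j [ -0.6  10.3 -13.4  -0.1 -66.4  16. ] F [ 1.1 -0.8  0.5] op 0.0869
rot [-21.7   0.    0.1] shift [7.58 0.13 0.09]
```

>>> {"fn": "servo_tool", "kwargs": {
  "deltas": [
    [[-8,0,0],[2,0.1,0.1],8.7],
    [[-16,0,0],[4,0.1,0.1],8.7],
    [[-22,0,0],[6,0.1,0.1],8.7],
    [[-22,0,0],[7.5,0.1,0.1],8.7],
    [[-22,0,0],[7.5,0.1,0.1],8.7]
  ]
}}

```text
clock: 1.6
tool_pos: [0.5272, -0.1978, 0.1483]
orientation: [-59.9, 89.6, 157.3]
force: [-0.3, -0.7, 0.2]
opening: 0.0873
```

Run:
```python
from h import *
togo([.529,-.1985,.112],-143)
a=snap('scene','s1')['image'];b=snap('top','t1')['image']
A=cv2.resize(a[150:300,110:260,::-1],(400,400),interpolation=3);B=cv2.resize(b[150:270,320:440,::-1],(400,400),interpolation=3)
cv2.imwrite('pics/c1.png',np.hstack([A,B]))
```

```text
pos [ 0.5272 -0.1978  0.1483] jaw -142.8 j [ -0.8  14.  -19.5  -0.2 -56.9  38.1] F [-0.3 -0.7  0.2] op 0.0873
rot [0.2 0.2 0.3] shift [ 3.63  0.18 -0.11]
```

View pics/c1.png

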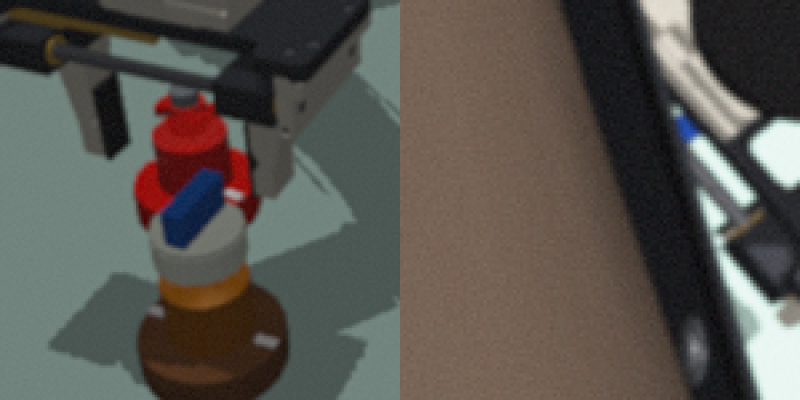

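The scene crop shows the open fingers (tips at (103,150) and (275,190)) straddling the blue bar, whose top is at (195,195), square to it. I'll go down and then close.

>>> {"fn": "servo_tool", "kwargs": {
  "deltas": [
    [[0,0.2,0.3],[1.5,0.15,-0.1],8.7],
    [[0,0.2,0.3],[3,0.15,-0.1],8.7],
    [[0,0.2,0.3],[3.55,0.15,-0.1],8.7],
    [[0,0.2,0.3],[3.55,0.15,-0.1],5],
    [[0,0.2,0.3],[3.55,0.15,-0.1],3]
  ]
}}

```text
clock: 2.2
tool_pos: [0.5311, -0.199, 0.1164]
orientation: [132.6, 89.7, -10.2]
force: [0.6, -1.0, 0.6]
opening: 0.0761
```

>>> {"fn": "servo_tool", "kwargs": {
  "deltas": [
    [[0,0,0],[0,0,0],0.5],
    [[0,0,0],[0,0,0],0.5],
    [[0,0,0],[0,0,0],0.5],
    [[0,0,0],[0,0,0],0.5],
    [[0,0,0],[0,0,0],0.5]
  ]
}}

```text
clock: 2.7
tool_pos: [0.5311, -0.199, 0.1165]
orientation: [132.7, 89.7, -10.1]
force: [-0.0, -0.2, 0.4]
opening: 0.0368
```

Run:
```python
from h import *
togo([.529,-.1985,.102],-143)
a=snap('scene','s2')['image']
cv2.imwrite('pics/c2.png',cv2.resize(a[180:300,120:260,::-1],(700,600),interpolation=3))
```

```text
pos [ 0.5311 -0.199   0.1165] jaw -142.7 j [ -0.7  15.9 -21.8   0.1 -52.   38. ] F [-0.  -0.2  0.4] op 0.0368
rot [ 0.3 -0.2 -0.2] shift [ 1.44 -0.18  0.14]
```

View pics/c2.png

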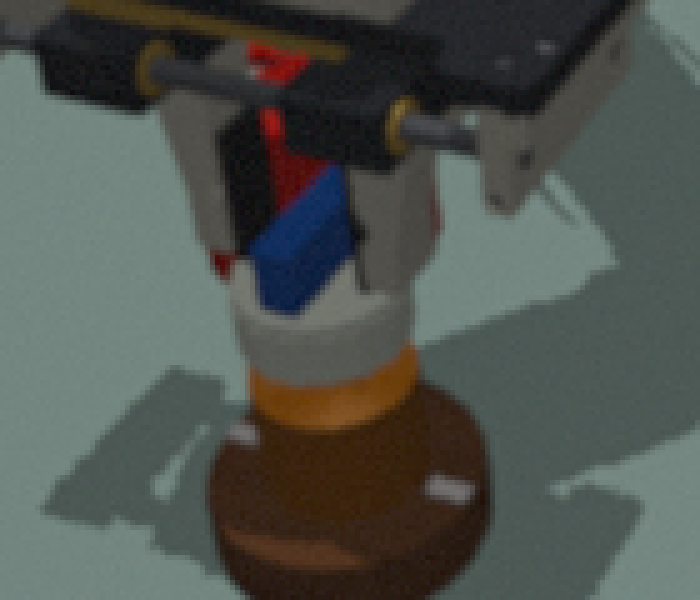

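The jaws are closing evenly around the bar: left pad edge at (270,250), bar from (255,250) to (350,230), right pad at (355,230). The TCP is about 4 mm above target, so I'll go lower while closing.

>>> {"fn": "servo_tool", "kwargs": {
  "deltas": [
    [[0,0,0],[0.4,-0.15,0],3],
    [[0,0,0],[0.4,-0.15,0],3],
    [[0,0,0],[0.4,-0.15,0],0.5],
    [[0,0,0],[0.4,-0.15,0],0.5],
    [[0,0,0],[0.4,-0.15,0],0.5]
  ]
}}

```text
clock: 3.25
tool_pos: [0.5301, -0.1979, 0.1124]
orientation: [130.3, 89.7, -12.4]
force: [-0.9, -0.8, 0.9]
opening: 0.0136
```

>>> {"fn": "servo_tool", "kwargs": {
  "deltas": [
    [[0,0,0],[0,0,0],0.5],
    [[0,0,0],[0,0,0],0.5],
    [[0,0,0],[0,0,0],0.5],
    [[0,0,0],[0,0,0],0.5]
  ]
}}

```text
clock: 3.65
tool_pos: [0.5301, -0.198, 0.1124]
orientation: [129.9, 89.7, -12.9]
force: [0.3, -0.4, 0.1]
opening: 0.0138
```

```bash
python3 -c "
from h import *
togo([.529,-.1985,.102],-143)"
```

```text
pos [ 0.5301 -0.198   0.1124] jaw -142.7 j [ -0.6  16.  -22.2   0.1 -51.5  37.8] F [ 0.3 -0.4  0.1] op 0.0138
rot [ 0.3 -0.2 -0.2] shift [ 1.04 -0.03  0.12]
```

>>> {"fn": "servo_tool", "kwargs": {
  "deltas": [
    [[0,0,0],[0.4,0,0],0.5],
    [[0,0,0],[0.8,0,0],0.5],
    [[0,0,0],[1,0,0],0.5],
    [[0,0,0],[1,0,0],0.5],
    [[0,0,0],[1,0,0],0.5]
  ]
}}

```text
clock: 4.15
tool_pos: [0.5302, -0.1981, 0.1028]
orientation: [127.3, 89.7, -15.4]
force: [-1.5, 0.5, 6.5]
opening: 0.0137
```

>>> {"fn": "servo_tool", "kwargs": {
  "deltas": [
    [[0,0,0],[0.15,0,0],0.5],
    [[0,0,0],[0.15,0,0],0.5],
    [[0,0,0],[0.15,0,0],0.5]
  ]
}}

```text
clock: 4.45
tool_pos: [0.5303, -0.1981, 0.1024]
orientation: [125.6, 89.7, -17.1]
force: [-4.8, 2.2, 12.8]
opening: 0.0137
```

```bash
python3 -c "
from h import *
togo([.529,-.1985,.101],-143)"
```

```text
pos [ 0.5303 -0.1981  0.1024] jaw -142.7 j [ -0.6  16.7 -22.9   0.1 -50.1  37.8] F [-4.8  2.2 12.8] op 0.0137
rot [ 0.3 -0.2 -0.3] shift [ 0.13 -0.05  0.12]
```

>>> {"fn": "servo_tool", "kwargs": {
  "deltas": [
    [[6,0,0],[0.12,-0.05,0.1],0.5],
    [[13,0,0],[0.12,-0.05,0.1],0.5],
    [[20,0,0],[0.12,-0.05,0.1],0.5],
    [[27,0,0],[0.12,-0.05,0.1],0.5],
    [[34,0,0],[0.12,-0.05,0.1],0.5]
  ]
}}

```text
clock: 4.95
tool_pos: [0.5303, -0.199, 0.1024]
orientation: [155.4, 89.5, -21.5]
force: [-1.9, -2.7, 9.8]
opening: 0.014
```

```bash
python3 -c "
from h import *
togo([.529,-.1985,.101],128.7)
print(ctrl.get_obs()['moment'].round(2))"
```

```text
pos [ 0.5303 -0.199   0.1024] jaw -176.9 j [ -0.7  16.6 -23.    0.2 -49.9   3.6] F [-1.9 -2.7  9.8] op 0.014
rot [54.4 -0.5  0. ] shift [ 0.13 -0.06  0.12]
[-0.85  0.67  0.09]
```

>>> {"fn": "servo_tool", "kwargs": {
  "deltas": [
    [[6,0,0],[0.12,0,0.1],0.5],
    [[13,0,0],[0.12,0,0.1],0.5],
    [[20,0,0],[0.12,0,0.1],0.5],
    [[27,0,0],[0.12,0,0.1],0.5],
    [[34,0,0],[0.12,0,0.1],0.5]
  ]
}}

```text
clock: 5.45
tool_pos: [0.5302, -0.1998, 0.1024]
orientation: [-172.9, 89.4, -24.1]
force: [-2.1, -2.0, 9.5]
opening: 0.0136
```

```bash
python3 -c "
from h import *
togo([.529,-.1985,.101],128.7)
print(ctrl.get_obs()['moment'].round(2))"
```

```text
pos [ 0.5302 -0.1998  0.1024] jaw 148.8 j [ -0.7  16.5 -23.1   0.3 -49.8 -30.7] F [-2.1 -2.   9.5] op 0.0136
rot [20.1 -0.6  0.2] shift [ 0.14 -0.05  0.17]
[-0.75  0.88  0.02]
```

>>> {"fn": "servo_tool", "kwargs": {
  "deltas": [
    [[6,0,0],[0.12,0,0.1],0.5],
    [[13,0,0],[0.12,0,0.1],0.5],
    [[20,0,0],[0.12,0,0.1],0.5],
    [[20,0,0],[0.12,0,0.1],0.5],
    [[20,0,0],[0.12,0,0.1],0.5]
  ]
}}

```text
clock: 5.95
tool_pos: [0.5301, -0.1999, 0.1024]
orientation: [-154.3, 89.3, -25.5]
force: [-2.6, -1.7, 10.6]
opening: 0.014
```

Run:
```python
from h import *
togo([.529,-.1985,.101],128.7)
print(ctrl.get_obs()['moment'].round(2))
a=snap('scene','s3')['image']
cv2.imwrite('pics/c3.png',cv2.resize(a[180:300,120:260,::-1],(700,600),interpolation=3))
```

```text
pos [ 0.5301 -0.1999  0.1024] jaw 128.8 j [ -0.7  16.5 -23.3   0.4 -49.6 -50.8] F [-2.6 -1.7 10.6] op 0.014
rot [ 0.1 -0.7  0.3] shift [ 0.14 -0.01  0.18]
[-0.38  1.18 -0.03]
```

View pics/c3.png

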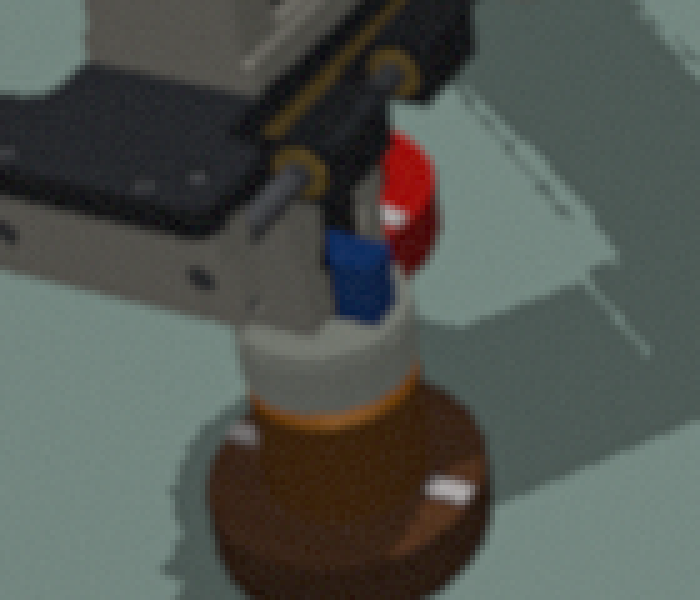

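The cap is down (only a thin amber band is left) and the bar, at about (355,275), is held along the marks line (240,432)–(450,490). I'll ease up to the locked height and release.

>>> {"fn": "servo_tool", "kwargs": {
  "deltas": [
    [[0,0,0],[-0.2,0,0.05],0.5],
    [[0,0,0],[-0.5,0,0.05],0.5],
    [[0,0,0],[-0.5,0,0.05],0.5],
    [[0,0,0],[-0.5,0,0.05],3],
    [[0,0,0],[-0.5,0,0.05],5]
  ]
}}

```text
clock: 6.5
tool_pos: [0.5295, -0.1993, 0.1069]
orientation: [-153.5, 89.3, -24.7]
force: [0.7, -0.5, -0.6]
opening: 0.0247
```

>>> {"fn": "servo_tool", "kwargs": {
  "deltas": [
    [[0,0,0],[0,0,0],5],
    [[0,0,0],[0,0,0],5],
    [[0,0,0],[0,0,0],5],
    [[0,0,0],[0,0,0],5],
    [[0,0,0],[0,0,0],5]
  ]
}}

```text
clock: 7.0
tool_pos: [0.5296, -0.1992, 0.1068]
orientation: [-153.3, 89.3, -24.4]
force: [0.4, -0.7, -0.8]
opening: 0.0498
```

>>> {"fn": "servo_tool", "kwargs": {
  "deltas": [
    [[0,0,0],[-1,0,0],5],
    [[0,0,0],[-3,0,0],5],
    [[0,0,0],[-6,0,0],5],
    [[0,0,0],[-9,0,0],5],
    [[0,0,0],[-12,0,0],5]
  ]
}}

```text
clock: 7.5
tool_pos: [0.528, -0.1987, 0.229]
orientation: [-152.8, 89.2, -24.0]
force: [-0.2, -0.5, 0.3]
opening: 0.0497
```

```bash
python3 -c "
from h import *
togo([.4,-.4,.22],128.7)"
```

```text
pos [ 0.528  -0.1987  0.229 ] jaw 128.8 j [ -0.5   9.6 -14.1   0.3 -65.7 -50.8] F [-0.2 -0.5  0.3] op 0.0497
rot [ 0.1 -0.7  0.3] shift [ 0.85 22.61 -7.64]
```

Released and clear. I'll move aside for the top view.

>>> {"fn": "servo_tool", "kwargs": {
  "deltas": [
    [[0,0,0],[0,4.5,-1.5],5],
    [[0,0,0],[0,9,-3],5],
    [[0,0,0],[0,13.5,-4.5],5],
    [[0,0,0],[0,18,-6],5],
    [[0,0,0],[0,22.5,-7.5],5]
  ]
}}

```text
clock: 8.0
tool_pos: [0.3987, -0.3996, 0.2297]
orientation: [-153.7, 89.2, -24.8]
force: [1.0, -0.0, 0.5]
opening: 0.0504
```

>>> {"fn": "servo_tool", "kwargs": {
  "deltas": [
    [[0,0,0],[0,4.5,-1.5],5],
    [[0,0,0],[0,9,-3],5],
    [[0,0,0],[0,13.5,-4.5],5],
    [[0,0,0],[0,13.5,-4.5],5],
    [[0,0,0],[0,13.5,-4.5],5]
  ]
}}

```text
clock: 8.5
tool_pos: [0.3207, -0.5201, 0.2297]
orientation: [-153.2, 89.2, -24.5]
force: [-0.3, 0.1, 1.0]
opening: 0.0499
```

Run:
```python
from h import *
a=snap('scene','s4')['image'];b=snap('top','t4')['image']
A=cv2.resize(a[195:305,140:240,::-1],(400,440),interpolation=3);B=cv2.resize(b[170:250,340:420,::-1],(400,400),interpolation=3)
cv2.imwrite('pics/c4.png',np.hstack([A,cv2.copyMakeBorder(B,0,40,0,0,0)]))
for f,g,r in(('t0','t4',(slice(90,230),slice(90,300))),('s0','s4',(slice(150,270),slice(280,480)))):
    print(np.abs(load(f)['image'][r].astype(float)-load(g)['image'][r]).mean(), np.abs(cv2.GaussianBlur(load(f)['image'][r],(5,5),0).astype(float)-cv2.GaussianBlur(load(g)['image'][r],(5,5),0)).max())
```

```text
3.22 6.0
1.4321111111111111 3.0
```

View pics/c4.png

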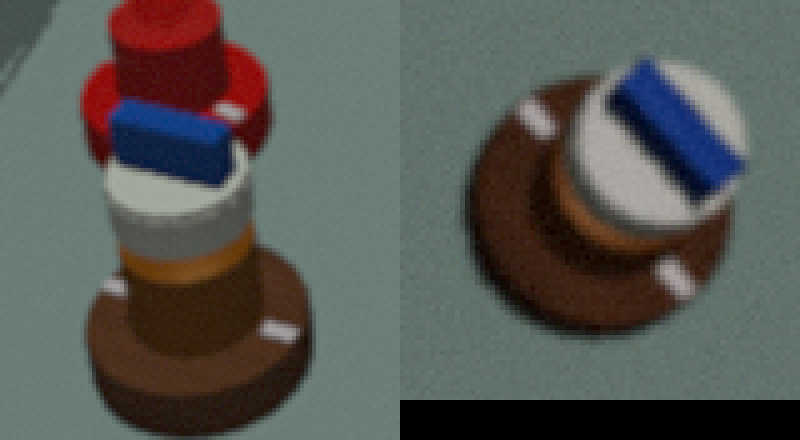

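Bar outer edge runs from (648,60) to (742,163) in the top crop, parallel to the marks line (536,118)–(677,280). The cap sits about 3.5 px lower in the scene view. I'll quantify both.

Run:
```python
from h import *
a=load('s4');b=load('t4')
T=lambda x,y:((x-400)/5+339.6,y/5+169.6); S=lambda x,y:(x/4+139.6,y/4+194.6)
for n,s,p,q,z in(('T edge',b,T(648,60),T(742,163),.129),('S top near',a,S(112,122),S(230,142),.129),('S top far',a,S(122,101),S(232,122),.129)):
    d=ray(s,*q,z)-ray(s,*p,z);print(n,np.linalg.norm(d).round(4),(np.degrees(np.arctan2(d[1],d[0]))%180).round(1))
# red HSV-blue mask line fits: bar blob centroid shift vs height
for f in('s0','s4'):
    s=load(f);h=cv2.cvtColor(s['image'][195:305,140:240],cv2.COLOR_RGB2HSV);m=(h[...,0]>105)&(h[...,0]<130)&(h[...,1]>140)&(h[...,2]>50)
    y,x=np.nonzero(m);print(f,x.mean()+140,y.mean()+195)
for z in(.121,.117,.111):print(z,proj(a,[.5295,-.199,z]).round(1))
```

```text
T edge 0.0426 38.9
S top near 0.0467 43.8
S top far 0.045 41.9
s0 181.9602122015915 227.16976127320956
s4 182.35813953488372 230.0279069767442
0.121 [182.5 226.9]
0.117 [182.8 229. ]
0.111 [183.3 232.1]
```

```bash
python3 -c "
from plant import ctrl
print(ctrl.close_job())"
```

```text
the job is handed in; nothing more can be done
None
```

The cap is pushed down, turned about 88° clockwise and let go, and the job is handed in. It took about 8.5 s on the robot's clock. I gripped the blue bar, pressed the cap to its stop, turned it, eased up, released and moved the arm clear.

**Locked:** in the scene camera the bar sits 2.9 px lower than at the start. A 4 mm drop should give about 2.1 px, so this fits the locked height.

**Aligned:** the marks lie at about 38–39°. The bar reads 38.9° from the top view, and the gripper was at 38.8° when it let go. The scene view disagrees slightly, reading 42–44°, so the bar could be 3–5° short of the marks.

**Bystanders:** before and after pictures of the green vial and tumbler show no visible change.

**Forces:** the largest reading returned was about 13 N up on the tool, and it was near zero once clear.

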